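# Find the amber vial in the storage tubs and put it on the balance

## Robot

A 6-joint arm with a two-finger parallel gripper is mounted at the origin on a cart in front of the work surface, level with it; the furniture and walls round the work are solid. World frame = base frame: x ahead of the robot, y to its left, z up, the work surface at z = 0. Lengths are in mm, angles in rad, forces in N, time in s.
With the tool pointing down it reaches from about 350 to 975 mm from the base axis. Payload 7.1 kg.
Tool frame: the origin (TCP) lies at the very end of the fingers, on their centre line; the grasp point (between the pads) lies 19 mm behind it (ctrl.grip_point_offset is the distance from the TCP to the grasp point, in mm); z points along the fingers, y is the direction in which the jaws open and shut (so a half turn about z gives the same grasp; the last joint's range is limited). The gripper opens to 88 mm and grips with 3 to 60 N. Pads are 20 mm wide; open, the fingers measure 115 mm over their backs; the gripper's body (75 mm by 178 mm) begins 61 mm behind the grasp point.
Start: joints at [-1.232, 0.423, 1.63, -0, 1.089, -0.019], TCP at [218.901, -585.395, 222.675] pointing down, gripper open.
Joint ranges: [-3, 3], [-0.9, 2.11], [0.09, 2.58], [-1.31, 4.45], [0.11, 2.69], [-2.54, 2.54]. Speed limits (rad/s): [2.39, 2.39, 3.01, 3.14, 3.14, 3.14].

## Interface

Orientations are given as a rotation vector (axis times angle).
In Python, from workcell import ctrl gives the robot as it stands.
- The arm moves only by the tool move_arm, never from a script. Its argument "increments" is one flat list of numbers, 5 for each row, row after row: the closure in counts, from 0 (fully open) to 255 (shut), then the shift along the tool's x, y, z in mm, then the turn about the tool's z in degrees. In form: [grip, dx, dy, dz, yaw, grip, dx, dy, dz, yaw, ...]. A call has 1 to 12 rows; each row is the pose to reach, as a shift and turn from the pose measured when the call began, along the tool's axes at that moment; what a row does not reach only later rows make up. A row lasts 1/8 s, in which the tool goes at most 62.5 mm and 10.7 degrees, less where a joint would pass 70% of its speed; a pose out of reach is approached as far as the arm can. A call with a gripper value outside its range is refused whole. The fingers move at their own pace and stop on an object; the grip force is fixed at half the most. Time passes only in rows, so rows that repeat a pose let the fingers close. It gives the time, the measured TCP pose, the force and the opening at its end, in the units of the state.
- ctrl.get_obs(): the state, without advancing time (a new reading comes with each control period).
- ctrl.get_image(name): name is "side" or "top"; returns a dict with "frame" (400x640x3 uint8, red, green, blue), "vertical_fov" (degrees; the focal length in pixels is half the picture's height over the tangent of half this angle, whatever the lens; pixels are square), "cx", "cy" (the principal point, pixels), "pose" (4x4, takes a point from camera to world coordinates). Camera axes: x right, y down, z forward; pixel columns grow to the right and rows downward; lengths in mm; the calibration is good to about 2 mm. A picture is of the moment at which its call begins. There is no depth.
- ctrl.close_job(): hands the job in, once; it reports no verdict.
The state is a dict: "t": time; "qpos": joint angles; "qvel": joint speeds; "joint_torque": joint torques, N m; "ee_pos": TCP position; "orientation": TCP orientation; "ft_force": force on the tool from outside, world axes, zero at the start; "moment": the same for the moment, N m; "width": finger opening in mm.
Only numpy, scipy, OpenCV 4.12 (cv2) and the standard library are available. Lean on these libraries where they do the work, as an engineer would, in place of code of your own. Each camera call takes 0.05 s, during which the arm holds its last target.

## Task

One of the three identical white tubs holds the small amber vial: lift the lids one by one to find it, with never more than one tub open at a time, and stand the vial upright in the middle of the balance pan, setting it down rather than letting it fall and without tipping it over on the way. Finish with every tub closed again by a properly seated lid, the other contents still in their tubs, and the tubs, timer, tape roll and reagent bottle left where they stood.

Things in the scene. Friction and masses are not known exactly. Their poses are not given: they have to be found in the camera images.
- vial: the wanted part: small dark amber glass vial with white screw cap (fixed on), 42 mm in diameter, 87 mm tall, about 0.07 kg; below 75 mm height it is a plain cylinder, to be gripped there. Stands upright at the start inside one of the three tubs (any of them), within about 8 mm of its middle. Origin at the centre of its underside, z up along its axis
- tub_1: round white opaque tub, one of three identical ones, loose, about 0.7 kg: outside diameter 108 mm, height 102 mm, wall 4 mm, inner floor 5 mm above its underside. Origin at the centre of its underside, z up along its axis
- tub_2: round white opaque tub, second of three identical ones, loose, about 0.7 kg: outside diameter 108 mm, height 102 mm, wall 4 mm, inner floor 5 mm above its underside. Origin at the centre of its underside, z up along its axis
- tub_3: round white opaque tub, third of three identical ones, loose, about 0.7 kg: outside diameter 108 mm, height 102 mm, wall 4 mm, inner floor 5 mm above its underside. Origin at the centre of its underside, z up along its axis
- lid_1: blue lid, one of three identical, 116 mm across, resting loose on a tub (0.13 kg, no thread). Origin on its axis at the underside of its 5 mm flange, 102 mm above the bench when seated; a plug 93 mm wide, tapering to 87, reaches 8 mm below it into the tub's mouth, so on the bench the origin is 8 mm up. A round black knob 26 mm wide stands 6 to 48 mm above the origin. z up
- lid_2: blue lid, second of three identical, 116 mm across, resting loose on a tub (0.13 kg, no thread). Origin on its axis at the underside of its 5 mm flange, 102 mm above the bench when seated; a plug 93 mm wide, tapering to 87, reaches 8 mm below it into the tub's mouth, so on the bench the origin is 8 mm up. A round black knob 26 mm wide stands 6 to 48 mm above the origin. z up
- lid_3: blue lid, third of three identical, 116 mm across, resting loose on a tub (0.13 kg, no thread). Origin on its axis at the underside of its 5 mm flange, 102 mm above the bench when seated; a plug 93 mm wide, tapering to 87, reaches 8 mm below it into the tub's mouth, so on the bench the origin is 8 mm up. A round black knob 26 mm wide stands 6 to 48 mm above the origin. z up
- beaker: small clear glass beaker, 54 mm wide, 70 mm high, inside another of the tubs; origin at the centre of its underside. Not wanted: it stays in its tub
- stopper: red rubber stopper, 28 mm wide, 27 mm high, inside the remaining tub; origin at the centre of its underside. Not wanted: it stays in its tub
- pan (a point): centre of the upper face of the bench balance's round steel pan, 94 mm in diameter, level, 52 mm above the bench. The balance, a white box 140 x 130 mm, 41 mm high, cannot move; x points from its display to its pan, whose centre lies 22 mm beyond the box's middle. The tall solid post of the reagent shelves stands behind it to the right (about x 0.6, y -0.2)
- timer: white bench timer lying flat, 66 x 62 x 19 mm, loose bystander near the bench's front edge; origin at the centre of its underside
- tape_roll: roll of paper tape lying flat, 69 mm across, 19 mm high, loose bystander in front of the tubs; origin at the centre of its underside. The bench front between it and the balance is clear (a lid fits there)
- reagent_bottle: white plastic bottle with blue cap, 62 mm wide, 137 mm tall, loose bystander behind the tubs; origin at the centre of its underside

How it is judged (in metres and radians):
On the way, in this order (a step that is already met when the one before it is completed fails the run):
1. the vial is lifted out of its tub (height (world z) of vial above 0.11 m), for 0.1 s.
2. the vial stands upright on the balance pan (horizontal distance between vial and pan below 0.025 m and z of vial in the frame of pan between -0.004 and 0.006 m and angle between vial's own z axis and vertical below 0.08 rad), for 0.2 s.
At the end, for the whole second after the job is handed in: Vial upright (0.08 rad), at rest on the pan, within 25 mm of its centre; a lid seated on every tub (6 mm off axis, 4 mm in height, 0.06 rad); beaker and stopper inside tubs; tubs upright (0.05 rad), within 30 mm of where they stood (all of step 2 and linear speed of vial below 0.02 m/s and ((horizontal distance between lid_1 and tub_1 below 0.006 m and z of lid_1 in the frame of tub_1 between 0.098 and 0.106 m and angle between lid_1's own z axis and vertical below 0.06 rad) or (horizontal distance between lid_2 and tub_1 below 0.006 m and z of lid_2 in the frame of tub_1 between 0.098 and 0.106 m and angle between lid_2's own z axis and vertical below 0.06 rad) or (horizontal distance between lid_3 and tub_1 below 0.006 m and z of lid_3 in the frame of tub_1 between 0.098 and 0.106 m and angle between lid_3's own z axis and vertical below 0.06 rad)) and ((horizontal distance between lid_1 and tub_2 below 0.006 m and z of lid_1 in the frame of tub_2 between 0.098 and 0.106 m and angle between lid_1's own z axis and vertical below 0.06 rad) or (horizontal distance between lid_2 and tub_2 below 0.006 m and z of lid_2 in the frame of tub_2 between 0.098 and 0.106 m and angle between lid_2's own z axis and vertical below 0.06 rad) or (horizontal distance between lid_3 and tub_2 below 0.006 m and z of lid_3 in the frame of tub_2 between 0.098 and 0.106 m and angle between lid_3's own z axis and vertical below 0.06 rad)) and ((horizontal distance between lid_1 and tub_3 below 0.006 m and z of lid_1 in the frame of tub_3 between 0.098 and 0.106 m and angle between lid_1's own z axis and vertical below 0.06 rad) or (horizontal distance between lid_2 and tub_3 below 0.006 m and z of lid_2 in the frame of tub_3 between 0.098 and 0.106 m and angle between lid_2's own z axis and vertical below 0.06 rad) or (horizontal distance between lid_3 and tub_3 below 0.006 m and z of lid_3 in the frame of tub_3 between 0.098 and 0.106 m and angle between lid_3's own z axis and vertical below 0.06 rad)) and ((horizontal distance between beaker and tub_1 below 0.05 m and z of beaker in the frame of tub_1 below 0.05 m) or (horizontal distance between beaker and tub_2 below 0.05 m and z of beaker in the frame of tub_2 below 0.05 m) or (horizontal distance between beaker and tub_3 below 0.05 m and z of beaker in the frame of tub_3 below 0.05 m)) and ((horizontal distance between stopper and tub_1 below 0.05 m and z of stopper in the frame of tub_1 below 0.05 m) or (horizontal distance between stopper and tub_2 below 0.05 m and z of stopper in the frame of tub_2 below 0.05 m) or (horizontal distance between stopper and tub_3 below 0.05 m and z of stopper in the frame of tub_3 below 0.05 m)) and distance of each of tub_1, tub_2, tub_3 from where it was at the start of the episode below 0.03 m and angle between each of tub_1, tub_2, tub_3's own z axis and vertical below 0.05 rad); the robot touches nothing.
It fails at once if two tubs are open at the same time (a tub is open when no lid lies within 40 mm of its axis and less than 33 mm above its rim) ((not ((horizontal distance between lid_1 and tub_1 below 0.04 m and z of lid_1 in the frame of tub_1 below 0.135 m) or (horizontal distance between lid_2 and tub_1 below 0.04 m and z of lid_2 in the frame of tub_1 below 0.135 m) or (horizontal distance between lid_3 and tub_1 below 0.04 m and z of lid_3 in the frame of tub_1 below 0.135 m)) and not ((horizontal distance between lid_1 and tub_2 below 0.04 m and z of lid_1 in the frame of tub_2 below 0.135 m) or (horizontal distance between lid_2 and tub_2 below 0.04 m and z of lid_2 in the frame of tub_2 below 0.135 m) or (horizontal distance between lid_3 and tub_2 below 0.04 m and z of lid_3 in the frame of tub_2 below 0.135 m))) or (not ((horizontal distance between lid_1 and tub_1 below 0.04 m and z of lid_1 in the frame of tub_1 below 0.135 m) or (horizontal distance between lid_2 and tub_1 below 0.04 m and z of lid_2 in the frame of tub_1 below 0.135 m) or (horizontal distance between lid_3 and tub_1 below 0.04 m and z of lid_3 in the frame of tub_1 below 0.135 m)) and not ((horizontal distance between lid_1 and tub_3 below 0.04 m and z of lid_1 in the frame of tub_3 below 0.135 m) or (horizontal distance between lid_2 and tub_3 below 0.04 m and z of lid_2 in the frame of tub_3 below 0.135 m) or (horizontal distance between lid_3 and tub_3 below 0.04 m and z of lid_3 in the frame of tub_3 below 0.135 m))) or (not ((horizontal distance between lid_1 and tub_2 below 0.04 m and z of lid_1 in the frame of tub_2 below 0.135 m) or (horizontal distance between lid_2 and tub_2 below 0.04 m and z of lid_2 in the frame of tub_2 below 0.135 m) or (horizontal distance between lid_3 and tub_2 below 0.04 m and z of lid_3 in the frame of tub_2 below 0.135 m)) and not ((horizontal distance between lid_1 and tub_3 below 0.04 m and z of lid_1 in the frame of tub_3 below 0.135 m) or (horizontal distance between lid_2 and tub_3 below 0.04 m and z of lid_2 in the frame of tub_3 below 0.135 m) or (horizontal distance between lid_3 and tub_3 below 0.04 m and z of lid_3 in the frame of tub_3 below 0.135 m)))).
It fails at once if the vial is tipped by more than 45 degrees (angle between vial's own z axis and vertical above 0.79 rad).
It fails at once if the vial is let go more than 25 mm above the pan's height (z of vial in the frame of pan above 0.025 m and contact force between vial and the fingers below 0.02 N).
It fails at once if a bystander (timer, tape roll, reagent bottle) is moved by more than 30 mm (distance of any of timer, tape_roll, reagent_bottle from where it was at the start of the episode above 0.03 m).
It also fails if it takes over 72 s, if anything falls off the work surface, if the arm or the gripper's body presses on something with over 40 N, if the wrist force passes 120 N, or if a joint passes its speed limit or range.

## Working session

There is one attempt and no reset: what is moved stays moved. The work goes in short steps, Python scripts to look and compute and a tool call to move; the robot and the scene stay as the last step left them, time stands still between calls to the robot, and variables do not carry over. Pictures are saved under pics/ and viewed, and the job is handed in when it is done.

Besides the shell and the picture viewer there is one more tool, called by a JSON object that holds its "op" and its "data". move_arm: Moves the arm, as the interface text tells. Its arguments: {"type":"object","properties":{"increments":{"type":"array","items":{"type":"number"}}},"required":["increments"]}

```bash
mkdir -p pics; ls; python3 - <<'E'
from workcell import ctrl
import cv2
print(ctrl.get_obs())
for n in("side","top"):
    im=ctrl.get_image(n); cv2.imwrite(f"pics/{n}0.png",im["frame"][:,:,::-1]); print(n,im["vertical_fov"],im["cx"],im["cy"],im["pose"].round(3).tolist(), [k for k in im])
E
```

```text
pics
{'t': 0.0, 'qpos': array([-1.23200345e+00,  4.23849475e-01,  1.63068557e+00, -2.91602339e-05,
        1.08857568e+00, -1.89913744e-02]), 'qvel': array([-0.00185013,  0.00018562, -0.00117051, -0.00075914, -0.0005777 ,
       -0.0006811 ]), 'joint_torque': array([ 1.04551811e-03, -5.44614208e+01, -2.73672831e+01,  6.43700059e-02,
        2.27170897e-02, -9.82273582e-05]), 'ee_pos': array([ 218.71349663, -584.89468812,  221.89803914]), 'orientation': array([-3.08998279e+00, -5.58768362e-01,  4.19520065e-04]), 'ft_force': array([-0.32145148, -0.39440173, -0.36709161]), 'moment': array([-0.00579926, -0.02590967,  0.03188731]), 'width': 87.69479722346728}
side 50.19889637288451 313.1929810939221 194.65311264875373 [[0.988, -0.089, 0.124, 483.044], [-0.153, -0.573, 0.805, -741.916], [-0.0, -0.814, -0.58, 727.686], [0.0, 0.0, 0.0, 1.0]] ['frame', 'vertical_fov', 'cx', 'cy', 'pose']
top 51.2095081950501 320.88929617512406 205.04370173493282 [[0.009, -0.988, 0.154, 430.031], [-1.0, -0.01, -0.008, 144.018], [0.01, -0.154, -0.988, 1227.376], [0.0, 0.0, 0.0, 1.0]] ['frame', 'vertical_fov', 'cx', 'cy', 'pose']
```

View pics/side0.png

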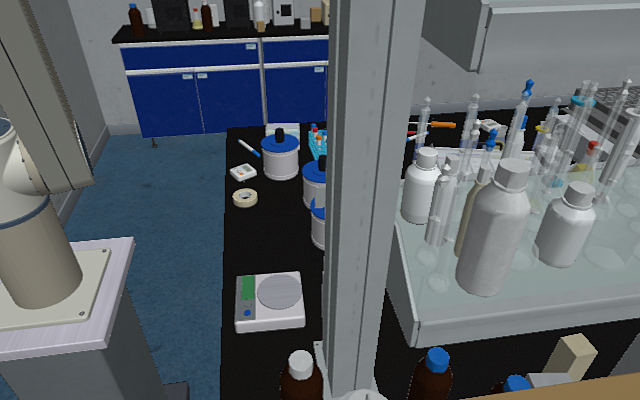

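View pics/top0.png

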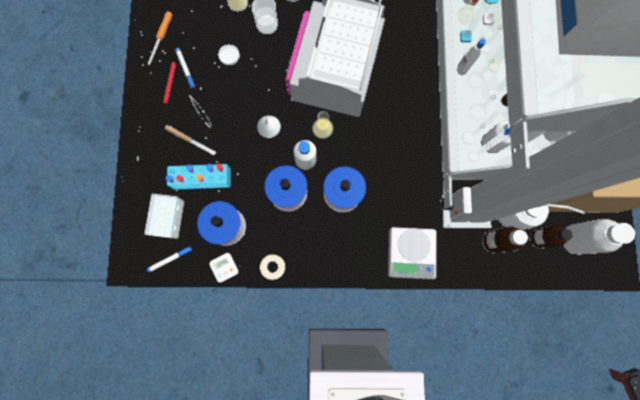

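The side view shows the three tubs around (281,160), (318,185), (322,220), partly behind the post, with the tape at (245,197) and the pan at (279,291). The top view shows lids at (286,188), (344,188), (221,223) and the pan at (413,245). I'll enlarge the top view to read them more closely.

```bash
cat > h.py <<'E'
import numpy as np, cv2
from workcell import ctrl
def cam(n):
    return ctrl.get_image(n)
def K(im):
    f=200/np.tan(np.radians(im["vertical_fov"])/2); return f
def back(im,u,v,z):
    f=K(im); d=im["pose"][:3,:3]@np.array([(u-im["cx"])/f,(v-im["cy"])/f,1]); o=im["pose"][:3,3]
    return o+d*(z-o[2])/d[2]
def proj(im,p):
    c=im["pose"][:3,:3].T@(np.array(p,float)-im["pose"][:3,3]); f=K(im)
    return np.array([im["cx"]+f*c[0]/c[2], im["cy"]+f*c[1]/c[2]])
def crop(im,name,u0,v0,u1,v1,s):
    c=im["frame"][v0:v1,u0:u1,::-1]; cv2.imwrite("pics/"+name,cv2.resize(c,None,fx=s,fy=s,interpolation=cv2.INTER_CUBIC))
def state():
    o=ctrl.get_obs(); print(round(o["t"],2),o["ee_pos"].round(1),o["orientation"].round(3),o["ft_force"].round(1),round(o["width"],1),o["qpos"].round(2)); return o
E
python3 - <<'E'
from h import *
t=cam("top"); crop(t,"topc.png",140,140,450,300,2.5)
s=cam("side"); crop(s,"sidec.png",215,115,335,345,2.5)
E
```

```text
(no output)
```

View pics/topc.png

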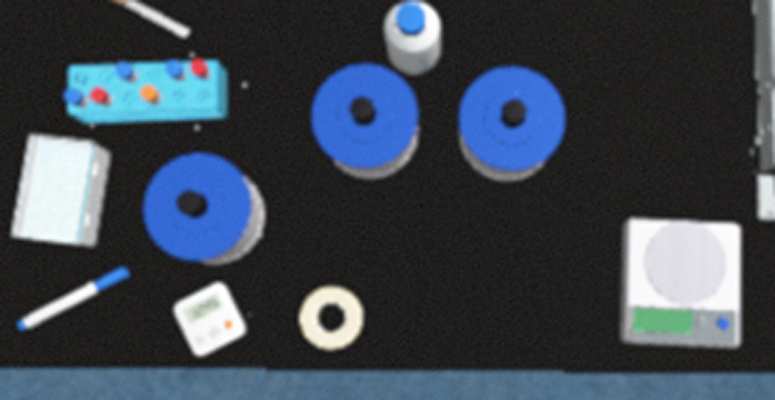

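View pics/sidec.png

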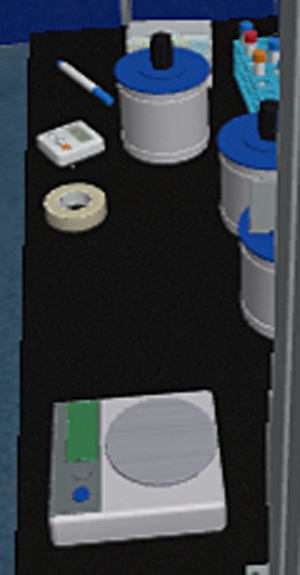

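```bash
python3 - <<'E'
from h import *
t=cam("top"); s=cam("side")
def lids(im):
    hsv=cv2.cvtColor(im["frame"],cv2.COLOR_RGB2HSV)
    m=cv2.inRange(hsv,(100,140,90),(130,255,255))
    m=cv2.morphologyEx(m,cv2.MORPH_CLOSE,np.ones((9,9)))
    n,l,st,c=cv2.connectedComponentsWithStats(m)
    for i in range(1,n):
        if st[i,4]>250 and 130<st[i,1]<300:
            cs,_=cv2.findContours((l==i).astype(np.uint8),cv2.RETR_EXTERNAL,cv2.CHAIN_APPROX_NONE)
            P=np.array([back(im,*p[0],107)[:2] for p in max(cs,key=len)])
            A=np.c_[2*P,np.ones(len(P))];x=np.linalg.lstsq(A,(P**2).sum(1),rcond=None)[0]
            print(st[i],c[i].round(1),"->",back(im,*c[i],107).round(1),"circ",x[:2].round(1),2*np.sqrt(x[2]+x[:2]@x[:2]).round(1))
lids(t);print();lids(s)
f=lambda u,v:(140+u/2.5,140+v/2.5)
for n,u,v,z in[("pan",685,262,52),("tape",331,317,19),("timer",210,318,19),("bottle cap",410,18,137),("knobA",364,108,150),("knobB",514,110,150),("knobC",191,202,150)]: print(n,back(t,*f(u,v),z).round(1))
g=lambda u,v:(215+u/2.5,115+v/2.5)
for n,u,v,z in[("pan",163,441,52),("tape",75,202,19),("timer",71,140,19),("knobC",161,38,150)]: print(n,back(s,*g(u,v),z).round(1))
state()
E
```

```text
[ 264  165   44   42 1432] [285.2 185.5] -> [658.1 232.7 107. ] circ [658.6 232.6] 115.4
[ 323  166   44   42 1433] [344.5 186.5] -> [657.1  70.4 107. ] circ [657.5  70.4] 115.6
[ 197  201   43   44 1484] [218.  222.2] -> [555.5 411.3 107. ] circ [556.  411.3] 114.8

[252 134  47  23 573] [277.2 144.1] -> [548.8 394.  107. ] circ [543.8 394.2] 116.2
[302 160  24  23 370] [313.5 172.1] -> [632.5 222.9 107. ] circ [637.8 226.7] 86.4
pan [ 503.1 -129.    52. ]
tape [438.5 271.   19. ]
timer [436.2 409.1  19. ]
bottle cap [758.1 181.8 137. ]
knobA [655.6 228.3 150. ]
knobB [655.1  70.3 150. ]
knobC [554.2 405.3 150. ]
pan [ 507.4 -135.2   52. ]
tape [441.7 265.2  19. ]
timer [440.  399.1  19. ]
knobC [557.9 399.4 150. ]
0.3 [ 218.8 -585.2  222.4] [-3.091 -0.559  0.   ] [ 0.4 -0.4 -0.4] 87.6 [-1.23  0.42  1.63  0.    1.09 -0.02]
```

```bash
python3 - <<'E'
from h import *
t=cam("top"); s=cam("side")
g=cv2.cvtColor(t["frame"],cv2.COLOR_RGB2GRAY).astype(float)
r=[]
for u in range(120,640,40):
    c=g[270:310,u]; d=np.diff(cv2.GaussianBlur(c[:,None],(1,3),0)[:,0]); r.append((u,270+int(d.argmax())))
print(r, [tuple(back(t,u,v,0)[:2].round(0)) for u,v in r])
g=cv2.cvtColor(s["frame"],cv2.COLOR_RGB2GRAY).astype(float)
r=[]
for v in range(135,400,30):
    c=g[v,205:240]; d=np.diff(c); r.append((205+int(d.argmin()),v))
print(r,[tuple(back(s,u,v,0)[:2].round(0)) for u,v in r])
crop(t,"post.png",380,150,560,290,4)
E
```

```text
[(120, 285), (160, 286), (200, 286), (240, 286), (280, 287), (320, 287), (360, 287), (400, 288), (440, 288), (480, 288), (520, 289), (560, 289), (600, 289)] [(np.float64(383.0), np.float64(710.0)), (np.float64(381.0), np.float64(595.0)), (np.float64(382.0), np.float64(480.0)), (np.float64(383.0), np.float64(365.0)), (np.float64(381.0), np.float64(250.0)), (np.float64(382.0), np.float64(134.0)), (np.float64(383.0), np.float64(18.0)), (np.float64(381.0), np.float64(-97.0)), (np.float64(382.0), np.float64(-213.0)), (np.float64(383.0), np.float64(-330.0)), (np.float64(381.0), np.float64(-446.0)), (np.float64(382.0), np.float64(-562.0)), (np.float64(383.0), np.float64(-679.0))]
[(226, 135), (225, 165), (224, 195), (223, 225), (222, 255), (222, 285), (221, 315), (220, 345), (219, 375)] [(np.float64(381.0), np.float64(687.0)), (np.float64(380.0), np.float64(476.0)), (np.float64(380.0), np.float64(306.0)), (np.float64(379.0), np.float64(166.0)), (np.float64(379.0), np.float64(50.0)), (np.float64(381.0), np.float64(-49.0)), (np.float64(380.0), np.float64(-134.0)), (np.float64(380.0), np.float64(-208.0)), (np.float64(380.0), np.float64(-272.0))]
```

View pics/post.png

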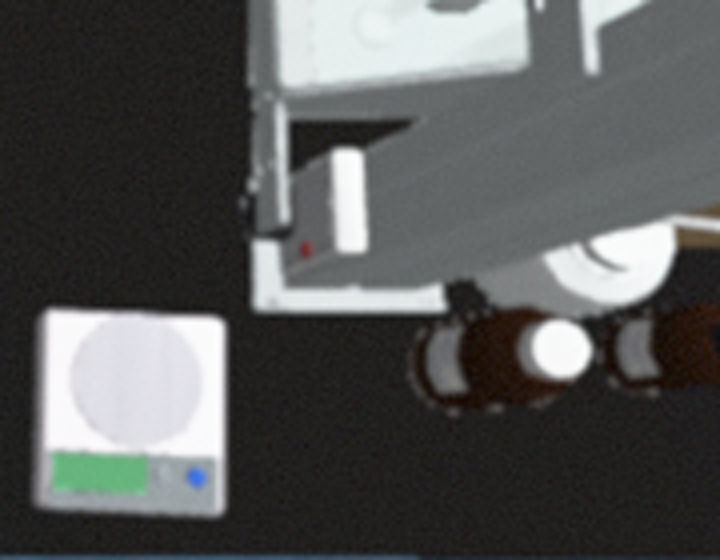

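```bash
cat >> h.py <<'E'
from scipy.spatial.transform import Rotation as R
def rel(targets,jaw=None):
    o=state(); M=R.from_rotvec(o["orientation"]).as_matrix()
    ja=np.degrees(np.arctan2(M[1,1],M[0,1]))
    print("jaw angle",ja.round(1), "tilt",np.degrees(np.arccos(-M[2,2])).round(2))
    for t in targets:
        d=M.T@(np.array(t,float)-o["ee_pos"]); print(t,"->",d.round(1), np.linalg.norm(d).round(0))
    if jaw is not None: print("yaw",-((jaw-ja+90)%180-90))
E
python3 -c "
from h import *
rel([(380,-100,230),(560,40,230),(657.5,70.4,180)],15)"
```

```text
0.4 [ 218.9 -585.3  222.5] [-3.091 -0.559  0.   ] [ 0.2  0.7 -0.2] 87.5 [-1.23  0.42  1.63  0.    1.09 -0.02]
jaw angle -69.5 tilt 0.02
(380, -100, 230) -> [ 320.9 -398.2   -7.3] 511.0
(560, 40, 230) -> [ 538.5 -466.3   -7.3] 712.0
(657.5, 70.4, 180) -> [ 640.5 -460.6   42.7] 790.0
yaw -84.50015068414646
```

{"op": "move_arm", "data": {"increments": [0, 321, -398, -7, -84, 0, 321, -398, -7, -84, 0, 321, -398, -7, -84, 0, 321, -398, -7, -84, 0, 321, -398, -7, -84, 0, 321, -398, -7, -84, 0, 321, -398, -7, -84, 0, 321, -398, -7, -84, 0, 538, -466, -7, -84, 0, 538, -466, -7, -84, 0, 538, -466, -7, -84, 0, 538, -466, -7, -84]}}

```text
t: 1.9
ee_pos: [561.4, 41.6, 229.8]
orientation: [1.922, 2.485, 0.001]
ft_force: [-0.9, -0.3, -0.0]
width: 87.2
```

```bash
python3 -c "
from h import *
rel([(657.5,70.4,180),(657.5,70.4,115)],15)
t=cam('top'); crop(t,'t1.png',0,0,640,400,1.25)"
```

```text
1.9 [561.4  41.6 229.8] [1.922e+00 2.485e+00 1.000e-03] [-0.9 -0.3 -0. ] 87.2 [ 0.05  0.32  1.76  0.    1.05 -0.2 ]
jaw angle 14.6 tilt 0.04
(657.5, 70.4, 180) -> [  3.7 100.2  49.9] 112.0
(657.5, 70.4, 115) -> [  3.7 100.2 114.9] 152.0
yaw -0.43238873542448175
```

View pics/t1.png

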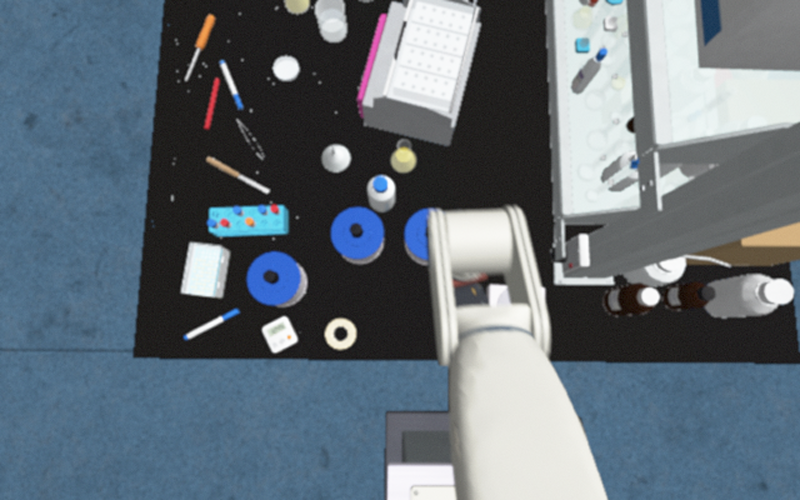

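{"op": "move_arm", "data": {"increments": [0, 3.7, 100, 50, 0, 0, 3.7, 100, 50, 0, 0, 3.7, 100, 50, 0, 0, 3.7, 100, 114, 0, 0, 3.7, 100, 114, 0, 0, 3.7, 100, 114, 0]}}

```text
t: 2.7
ee_pos: [662.3, 73.1, 118.4]
orientation: [1.919, 2.483, 0.008]
ft_force: [0.5, 0.7, 0.6]
width: 87.9
```

```bash
python3 -c "
from h import *
rel([(657.5,70.4,115)])
s=cam('side'); crop(s,'s1.png',200,80,440,280,3.2)
s=cam('top'); crop(s,'t2.png',250,100,450,280,4)"
```

```text
2.7 [662.3  73.1 118.4] [1.919 2.483 0.008] [0.5 0.7 0.6] 87.9 [ 0.09  0.6   1.6   0.    0.93 -0.16]
jaw angle 14.6 tilt 0.36
(657.5, 70.4, 115) -> [-1.4 -5.3  3.4] 6.0
```

View pics/s1.png

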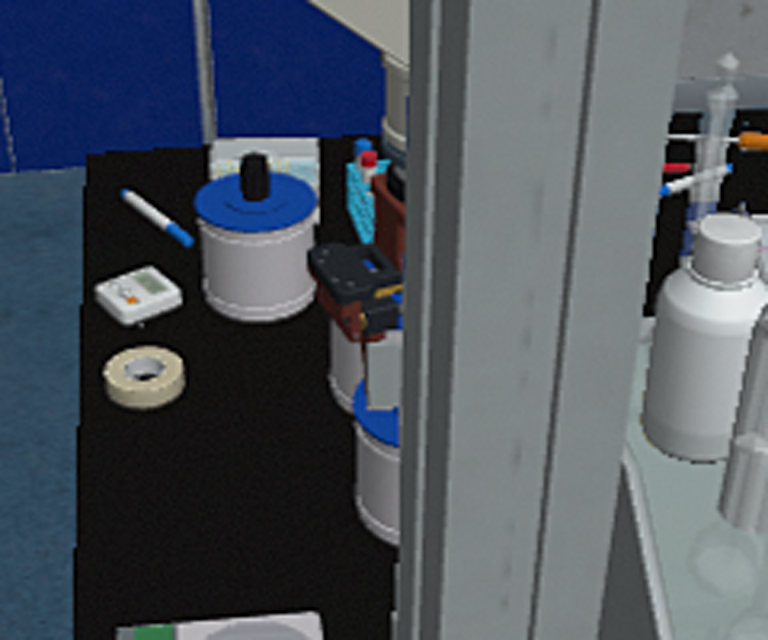

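View pics/t2.png

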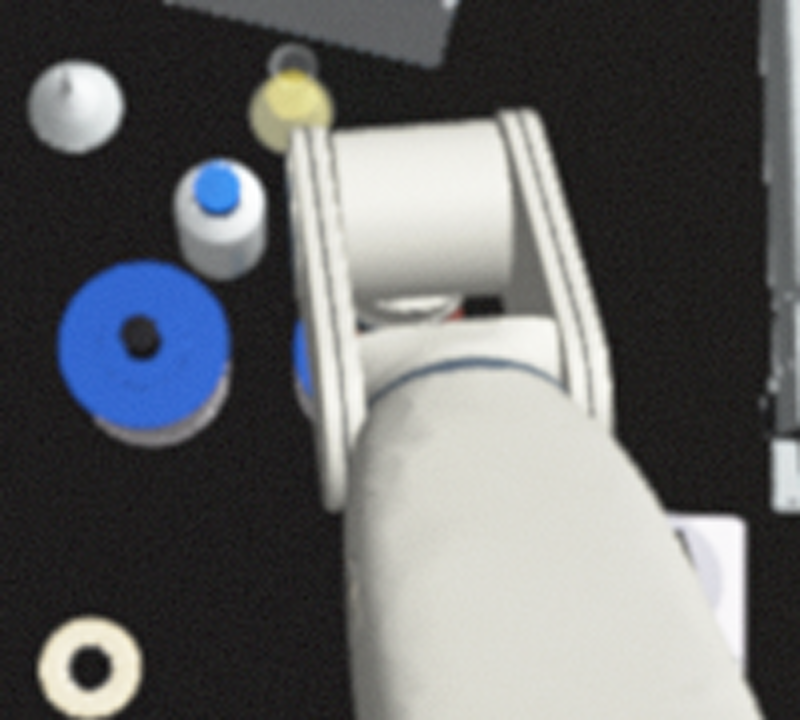

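{"op": "move_arm", "data": {"increments": [0, -1.4, -5.3, 2.5, 0, 0, -1.4, -5.3, 2.5, 0, 130, -1.4, -5.3, 2.5, 0, 180, -1.4, -5.3, 2.5, 0, 255, -1.4, -5.3, 2.5, 0, 255, -1.4, -5.3, 2.5, 0, 255, -1.4, -5.3, 2.5, 0, 255, -1.4, -5.3, 2.5, 0]}}

```text
t: 3.8
ee_pos: [658.6, 70.6, 117.0]
orientation: [1.918, 2.481, 0.011]
ft_force: [-0.7, -0.0, -0.0]
width: 31.5
```

```bash
python3 -c "
from h import *
rel([(657.5,70.4,180),(657.5,70.4,240),(450,-50,240)])"
```

```text
3.8 [658.6  70.6 117. ] [1.918 2.481 0.011] [-0.7 -0.  -0. ] 31.5 [ 0.09  0.6   1.61  0.    0.92 -0.17]
jaw angle 14.6 tilt 0.52
(657.5, 70.4, 180) -> [  0.1  -0.6 -63. ] 63.0
(657.5, 70.4, 240) -> [ 1.00e-01 -0.00e+00 -1.23e+02] 123.0
(450, -50, 240) -> [ -64.1 -231.1 -125.1] 271.0
```

{"op": "move_arm", "data": {"increments": [255, 0, 0, 0, 0, 255, 0, 0, 0, 0, 255, 0, 0, 0, 0]}}

```text
t: 4.18
ee_pos: [658.5, 70.6, 117.1]
orientation: [1.918, 2.481, 0.011]
ft_force: [-0.3, 0.4, 1.6]
width: 25.7
```

```bash
python3 -c "
from h import *
rel([(657.5,70.4,180),(657.5,70.4,240),(450,-50,240)])"
```

```text
4.17 [658.5  70.6 117.1] [1.918 2.481 0.011] [-0.3  0.4  1.6] 25.7 [ 0.09  0.6   1.61  0.    0.92 -0.17]
jaw angle 14.6 tilt 0.51
(657.5, 70.4, 180) -> [  0.1  -0.5 -62.9] 63.0
(657.5, 70.4, 240) -> [ 1.000e-01  1.000e-01 -1.229e+02] 123.0
(450, -50, 240) -> [ -64.1 -231.1 -125. ] 270.0
```

{"op": "move_arm", "data": {"increments": [255, 0, 0, -20, 0, 255, 0, 0, -70, 0, 255, 0, 0, -100, 0, 255, 0, -60, -125, 0, 255, -64, -230, -125, 0, 255, -64, -230, -125, 0, 255, -64, -230, -125, 0, 255, -64, -230, -125, 0, 255, -64, -230, -125, 0, 255, -64, -230, -125, 0]}}

```text
t: 5.42
ee_pos: [452.4, -49.2, 240.6]
orientation: [1.916, 2.481, 0.012]
ft_force: [0.0, -0.4, -1.4]
width: 25.5
```

```bash
python3 -c "
from h import *
rel([(658.5,70.6,180),(658.5,70.6,117)])
s=cam('side'); crop(s,'s3.png',200,80,440,380,2)
s=cam('top'); crop(s,'t3.png',250,100,450,280,4)"
```

```text
5.42 [452.4 -49.2 240.6] [1.916 2.481 0.012] [ 0.  -0.4 -1.4] 25.5 [-0.14  0.14  1.98  0.    1.01 -0.39]
jaw angle 14.6 tilt 0.59
(658.5, 70.6, 180) -> [ 63.9 229.1  63. ] 246.0
(658.5, 70.6, 117) -> [ 63.9 228.5 126. ] 269.0
```

View pics/t3.png

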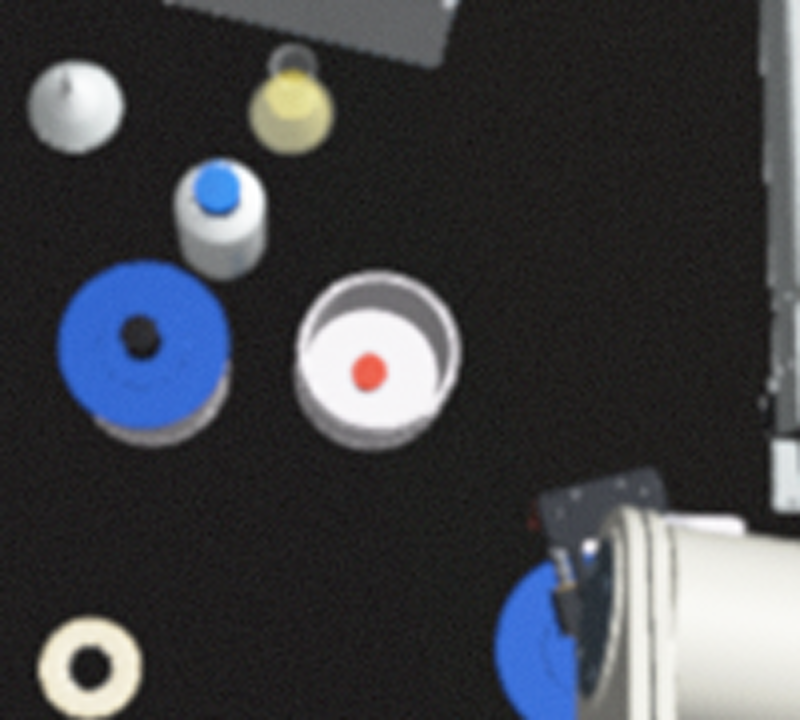

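View pics/s3.png

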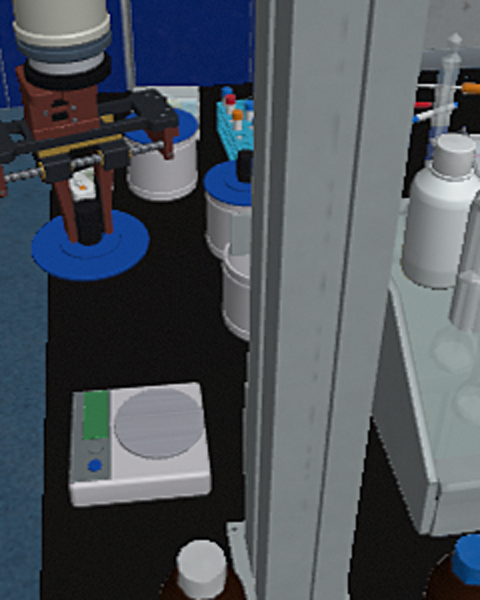

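{"op": "move_arm", "data": {"increments": [255, 40, 150, 20, 0, 255, 64, 210, 50, 0, 255, 64, 229, 63, 0, 255, 64, 229, 63, 0, 255, 64, 229, 80, 0, 255, 64, 229, 80, 0, 255, 64, 229, 80, 0, 255, 64, 229, 80, 0, 255, 64, 229, 80, 0, 255, 64, 229, 80, 0, 255, 64, 229, 80, 0]}}

```text
t: 6.9
ee_pos: [658.0, 70.8, 162.5]
orientation: [1.917, 2.482, 0.012]
ft_force: [-0.0, 0.1, -1.2]
width: 25.5
```

```bash
python3 -c "
from h import *
rel([(658.5,70.6,117)])"
```

```text
6.9 [658.   70.8 162.5] [1.917 2.482 0.012] [-0.   0.1 -1.2] 25.5 [ 0.09  0.54  1.59  0.    1.   -0.17]
jaw angle 14.6 tilt 0.54
(658.5, 70.6, 117) -> [-0.4  0.  45.5] 46.0
```

{"op": "move_arm", "data": {"increments": [255, 0.3, 0, 25, 0, 255, 0.3, 0, 40, 0, 255, 0.3, 0, 45, 0, 255, 0.3, 0, 46, 0, 255, 0.3, 0, 46, 0, 255, 0.3, 0, 46, 0]}}

```text
t: 7.65
ee_pos: [658.2, 71.2, 117.0]
orientation: [1.917, 2.482, 0.011]
ft_force: [-3.2, -0.8, 4.9]
width: 25.3
```

```bash
python3 -c "
from h import *
rel([(658.5,70.6,117)])"
```

```text
7.65 [658.2  71.2 117. ] [1.917 2.482 0.011] [-3.2 -0.8  4.9] 25.3 [ 0.09  0.6   1.61  0.    0.92 -0.17]
jaw angle 14.6 tilt 0.52
(658.5, 70.6, 117) -> [-0.7  0.2 -0. ] 1.0
```

{"op": "move_arm", "data": {"increments": [60, 0, 0, 0, 0, 60, 0, 0, 0, 0, 60, 0, 0, 0, 0, 60, 0, 0, 0, 0, 60, 0, 0, 0, 0, 60, 0, 0, -30, 0, 60, 0, 0, -70, 0, 60, 0, 0, -70, 0]}}

```text
t: 8.65
ee_pos: [659.8, 71.3, 190.6]
orientation: [1.914, 2.478, 0.018]
ft_force: [-0.9, 0.4, -0.5]
width: 67.3
```

```bash
python3 -c "
from h import *
rel([(658.6,232.6,180),(658.6,232.6,117)])"
```

```text
8.65 [659.8  71.3 190.6] [1.914 2.478 0.018] [-0.9  0.4 -0.5] 67.3 [ 0.09  0.51  1.57  0.    1.05 -0.17]
jaw angle 14.7 tilt 0.88
(658.6, 232.6, 180) -> [156.4  39.5  11. ] 162.0
(658.6, 232.6, 117) -> [156.4  38.5  74. ] 177.0
```

{"op": "move_arm", "data": {"increments": [60, 60, 15, 0, 0, 60, 110, 28, 0, 0, 60, 156, 39, 5, 0, 60, 156, 39, 11, 0, 60, 156, 39, 11, 0, 60, 156, 39, 11, 0, 60, 156, 39, 11, 0]}}

```text
t: 9.52
ee_pos: [658.6, 230.9, 180.2]
orientation: [1.916, 2.477, 0.018]
ft_force: [0.0, -0.2, 0.4]
width: 67.3
```

```bash
python3 -c "
from h import *
rel([(658.6,232.6,180),(658.6,232.6,117)])
s=cam('side'); crop(s,'s4.png',200,80,440,280,3.2)
"
```

```text
9.53 [658.6 230.9 180.2] [1.916 2.477 0.018] [ 0.  -0.2  0.4] 67.3 [ 0.32  0.57  1.5  -0.    1.06  0.07]
jaw angle 14.6 tilt 0.9
(658.6, 232.6, 180) -> [1.7 0.5 0.2] 2.0
(658.6, 232.6, 117) -> [ 1.7 -0.5 63.2] 63.0
```

View pics/s4.png

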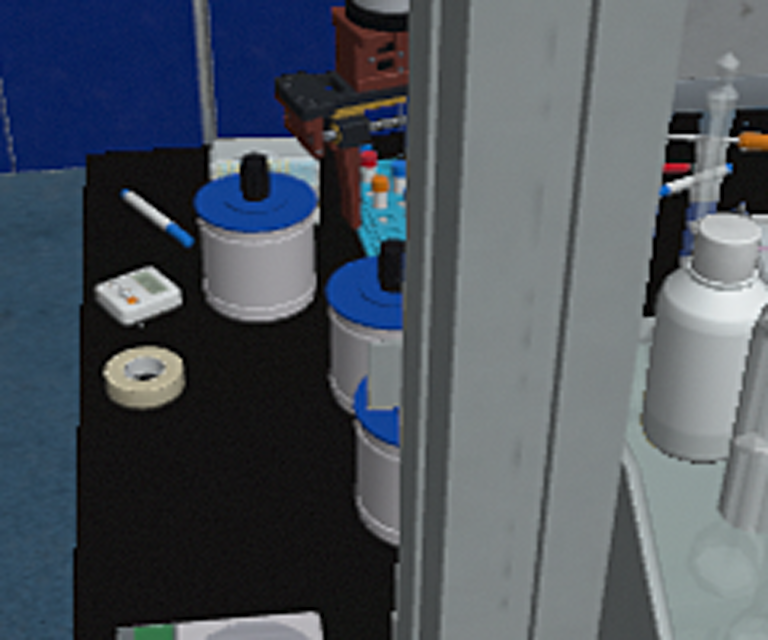

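{"op": "move_arm", "data": {"increments": [60, 1.7, -0.3, 40, 0, 60, 1.7, -0.4, 63, 0, 60, 1.7, -0.4, 63, 0, 60, 1.7, -0.4, 63, 0, 150, 1.7, -0.4, 63, 0, 200, 1.7, -0.4, 63, 0, 255, 1.7, -0.4, 63, 0, 255, 1.7, -0.4, 63, 0, 255, 1.7, -0.4, 63, 0, 255, 1.7, -0.4, 63, 0, 255, 1.7, -0.4, 63, 0, 255, 1.7, -0.4, 63, 0]}}

```text
t: 11.08
ee_pos: [658.6, 232.8, 117.5]
orientation: [1.915, 2.477, 0.018]
ft_force: [-2.6, 0.9, 4.4]
width: 25.6
```

```bash
python3 -c "
from h import *
rel([(658.6,232.6,180),(658.6,232.6,240),(450,30,240),(450,-50,240)])
"
```

```text
11.07 [658.6 232.8 117.5] [1.915 2.477 0.018] [-2.6  0.9  4.4] 25.6 [ 0.32  0.64  1.53 -0.    0.96  0.07]
jaw angle 14.6 tilt 0.9
(658.6, 232.6, 180) -> [ -0.2   0.9 -62.5] 62.0
(658.6, 232.6, 240) -> [  -0.3    1.8 -122.5] 122.0
(450, 30, 240) -> [-143.9 -251.  -126.3] 316.0
(450, -50, 240) -> [-221.3 -271.1 -126.5] 372.0
```

{"op": "move_arm", "data": {"increments": [255, 0, 0, -20, 0, 255, 0, 0, -70, 0, 255, 0, 0, -100, 0, 255, -20, -50, -126, 0, 255, -144, -250, -126, 0, 255, -144, -250, -126, 0, 255, -144, -250, -126, 0, 255, -144, -250, -126, 0, 255, -144, -250, -126, 0, 255, -144, -250, -126, 0, 255, -144, -250, -126, 0]}}

```text
t: 12.45
ee_pos: [452.1, 30.8, 240.1]
orientation: [1.914, 2.477, 0.02]
ft_force: [0.6, 0.9, -0.9]
width: 25.5
```

```bash
python3 -c "
from h import *
rel([(658.6,232.8,163),(658.6,232.8,117.5)])
s=cam('top'); crop(s,'t5.png',180,100,380,280,4)"
```

```text
12.45 [452.1  30.8 240.1] [1.914 2.477 0.02 ] [ 0.6  0.9 -0.9] 25.5 [ 0.04  0.14  1.99  0.    1.   -0.22]
jaw angle 14.6 tilt 0.97
(658.6, 232.8, 163) -> [143.5 249.4  81.2] 299.0
(658.6, 232.8, 117.5) -> [143.5 248.7 126.7] 314.0
```

View pics/t5.png

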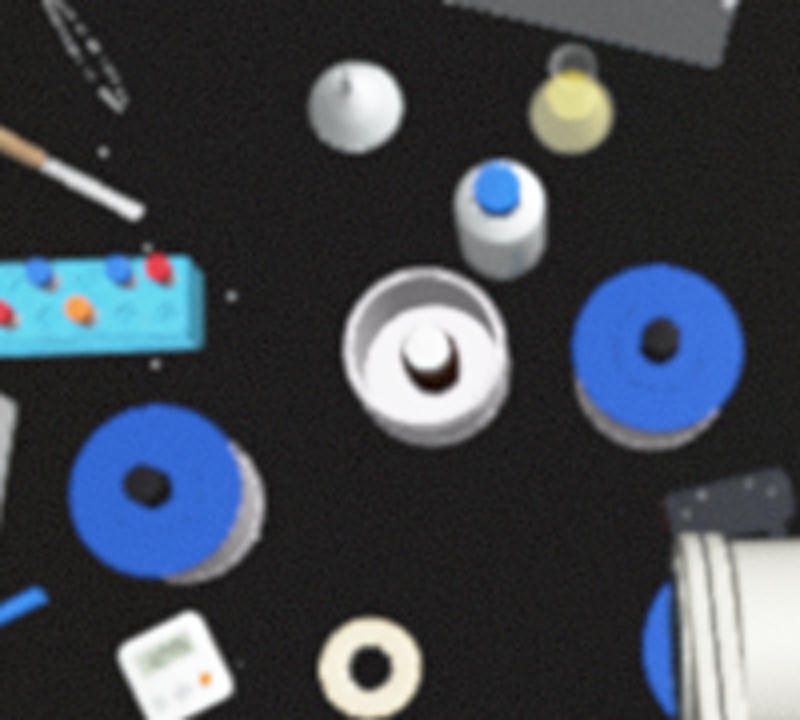

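```bash
python3 -c "
from h import *
s=cam('top'); crop(s,'t6.png',260,160,312,216,12)
print(back(s,180+427/4,100+347/4,92))
rel([(455,80,60),(455,80,24)])
for r,z in((54,102),(50,5)):
  P=np.array([proj(s,(658.6+r*np.cos(a),232.7+r*np.sin(a),z)) for a in np.arange(0,6.3,.785)]); print(((P-[260,160])*12).round())
"
```

```text
[657.717812   229.44461378  92.        ]
12.55 [451.7  30.8 239.7] [1.914 2.478 0.019] [ 0.1 -0.2 -2. ] 25.7 [ 0.04  0.14  1.99  0.    1.   -0.22]
jaw angle 14.6 tilt 0.91
(455, 80, 60) -> [ 47.   12.7 179.9] 186.0
(455, 80, 24) -> [ 47.   12.2 215.9] 221.0
[[309.  79.]
 [141. 144.]
 [ 68. 306.]
 [132. 471.]
 [298. 542.]
 [467. 475.]
 [540. 311.]
 [474. 148.]
 [310.  79.]]
[[337. 190.]
 [194. 246.]
 [131. 384.]
 [186. 526.]
 [328. 586.]
 [473. 529.]
 [534. 389.]
 [478. 249.]
 [338. 190.]]
```

View pics/t6.png

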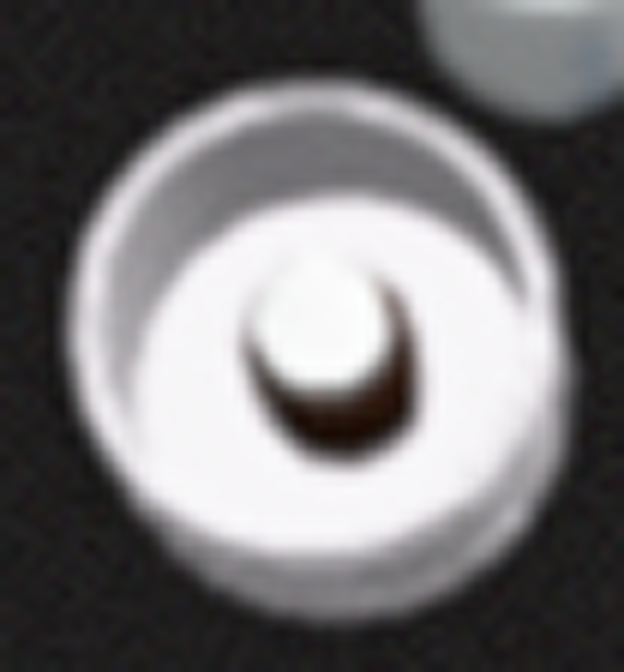

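```bash
python3 -c "
from h import *
s=cam('top')
for (u,v,z) in ((323,323,92),(332,376,5),(332,375,5)): print(back(s,260+u/12-.5+.5/12,160+v/12-.5+.5/12,z))
for c in ((658.6,232.7),(658,230),(655,227)):
  for r,z in ((21,5),(21,75)):
    P=np.array([proj(s,(c[0]+r*np.cos(a),c[1]+r*np.sin(a),z)) for a in np.arange(0,6.3,.1)]); P=(P+.5-[260,160])*12; print(c,z,P.min(0).round(),P.max(0).round())
"
```

```text
[658.53246556 230.26966591  92.        ]
[662.66293065 234.3586719    5.        ]
[662.91540454 234.36403767   5.        ]
(658.6, 232.7) 5 [254. 310.] [424. 476.]
(658.6, 232.7) 75 [229. 250.] [408. 426.]
(658, 230) 5 [265. 312.] [434. 479.]
(658, 230) 75 [240. 252.] [419. 428.]
(655, 227) 5 [277. 324.] [446. 491.]
(655, 227) 75 [253. 265.] [432. 441.]
```

{"op": "move_arm", "data": {"increments": [255, 40, 12, 40, 0, 255, 47, 12.5, 100, 0, 255, 47, 12.5, 150, 0, 255, 47, 12.5, 180, 0, 255, 47, 12.5, 195, 0, 255, 47, 12.5, 200, 0, 255, 47, 12.5, 200, 0, 255, 47, 12.5, 200, 0]}}

```text
t: 13.6
ee_pos: [455.7, 80.1, 40.8]
orientation: [1.913, 2.477, 0.021]
ft_force: [-0.1, 0.2, -1.4]
width: 25.6
```

```bash
python3 -c "
from h import *
rel([(455,80,25),(455,80,23.5)])
s=cam('side'); crop(s,'s5.png',200,80,440,380,2)"
```

```text
13.6 [455.7  80.1  40.8] [1.913 2.477 0.021] [-0.1  0.2 -1.4] 25.6 [ 0.15  0.5   2.09  0.    0.53 -0.11]
jaw angle 14.6 tilt 1.01
(455, 80, 25) -> [ 0.1 -0.9 15.8] 16.0
(455, 80, 23.5) -> [ 0.1 -1.  17.3] 17.0
```

View pics/s5.png

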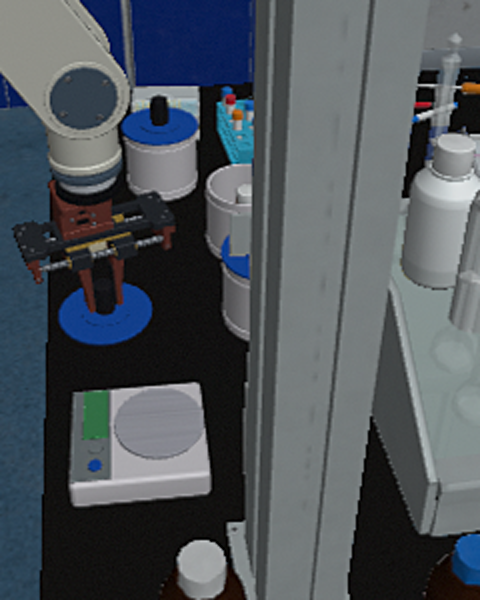

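{"op": "move_arm", "data": {"increments": [255, 0, -1, 12, 0, 255, 0, -1, 17, 0, 255, 0, -1, 17.5, 0, 255, 0, -1, 17.5, 0, 255, 0, -1, 17.5, 0]}}

```text
t: 14.28
ee_pos: [454.8, 79.8, 23.3]
orientation: [1.913, 2.477, 0.02]
ft_force: [-1.0, -1.0, 5.8]
width: 25.2
```

```bash
python3 -c "
from h import *
rel([(455,80,25),(455,80,100)])"
```

```text
14.28 [454.8  79.8  23.3] [1.913 2.477 0.02 ] [-1.  -1.   5.8] 25.2 [ 0.15  0.54  2.1   0.    0.49 -0.11]
jaw angle 14.6 tilt 0.98
(455, 80, 25) -> [ 0.2  0.2 -1.7] 2.0
(455, 80, 100) -> [  0.1   1.5 -76.7] 77.0
```

{"op": "move_arm", "data": {"increments": [92, 0, 0, 0, 0, 92, 0, 0, 0, 0, 92, 0, 0, 0, 0, 92, 0, 0, 0, 0, 92, 0, 0, -20, 0, 92, 0, 1, -80, 0, 92, 0, 2, -140, 0, 92, 0, 3, -160, 0, 92, 0, 3, -160, 0, 92, 0, 3, -160, 0, 92, 0, 3, -160, 0]}}

```text
t: 15.65
ee_pos: [454.1, 79.9, 181.9]
orientation: [1.915, 2.479, 0.017]
ft_force: [-0.1, 0.2, -0.4]
width: 56.1
```

```bash
python3 -c "
from h import *
rel([(660,232.3,180),(660,232.3,115),(660,232.3,40)])"
```

```text
15.65 [454.1  79.9 181.9] [1.915 2.479 0.017] [-0.1  0.2 -0.4] 56.1 [ 0.15  0.24  2.02  0.    0.87 -0.11]
jaw angle 14.6 tilt 0.82
(660, 232.3, 180) -> [ 95.5 237.7   5.2] 256.0
(660, 232.3, 115) -> [ 95.5 236.7  70.2] 265.0
(660, 232.3, 40) -> [ 95.6 235.7 145.2] 293.0
```

{"op": "move_arm", "data": {"increments": [92, 95.5, 237.7, 0, 0, 92, 95.5, 237.7, 0, 0, 92, 95.5, 237.7, 0, 0, 92, 95.5, 237.7, 0, 0, 92, 95.5, 237.7, 30, 0, 92, 95.5, 237, 50, 0, 92, 95.5, 237, 50, 0, 92, 95.5, 237, 50, 0, 92, 95.5, 237, 50, 0]}}

```text
t: 16.77
ee_pos: [660.4, 232.1, 136.6]
orientation: [1.915, 2.478, 0.019]
ft_force: [-0.5, 0.3, -0.0]
width: 56.2
```

```bash
python3 -c "
from h import *
rel([(660,232.3,100),(660,232.3,40)])
s=cam('side'); crop(s,'s6.png',280,130,340,220,8)
s=cam('top'); crop(s,'t7.png',180,100,380,280,4)"
```

```text
16.77 [660.4 232.1 136.6] [1.915 2.478 0.019] [-0.5  0.3 -0. ] 56.2 [ 0.32  0.62  1.52 -0.    0.99  0.07]
jaw angle 14.6 tilt 0.92
(660, 232.3, 100) -> [ 0.3 -1.  36.6] 37.0
(660, 232.3, 40) -> [ 0.4 -1.9 96.6] 97.0
```

View pics/s6.png

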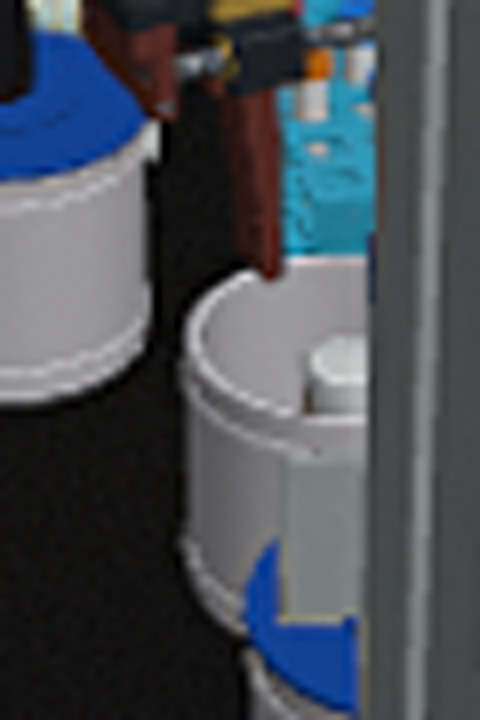

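View pics/t7.png

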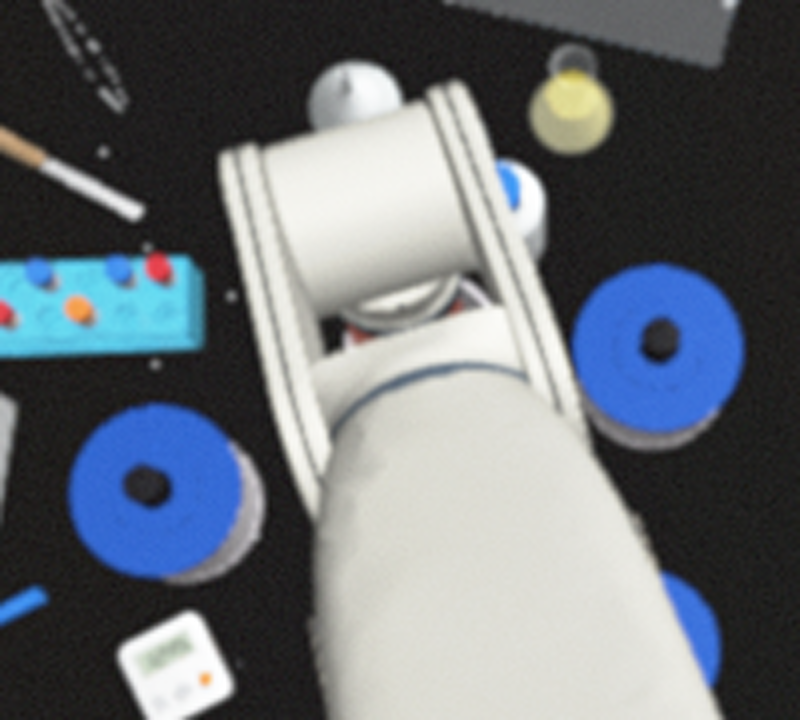

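{"op": "move_arm", "data": {"increments": [92, 0.3, -0.5, 0, -10, 92, 0.3, -0.5, 0, -20, 92, 0.3, -0.5, 0, -25, 92, 0.3, -0.5, 0, -25, 92, 0.3, -0.5, 0, -25]}}

```text
t: 17.5
ee_pos: [660.0, 232.4, 136.9]
orientation: [1.334, 2.83, 0.016]
ft_force: [-0.1, 0.4, 0.7]
width: 55.8
```

```bash
python3 -c "
from h import *
rel([(660,232.3,100),(660,232.3,40)])"
```

```text
17.5 [660.  232.4 136.9] [1.334 2.83  0.016] [-0.1  0.4  0.7] 55.8 [ 0.32  0.62  1.52 -0.    0.99 -0.37]
jaw angle 39.5 tilt 0.95
(660, 232.3, 100) -> [ 0.2 -0.6 36.9] 37.0
(660, 232.3, 40) -> [ 0.7 -1.5 96.9] 97.0
```

Descend in stages, watching the force.

{"op": "move_arm", "data": {"increments": [92, 0.2, -0.6, 20, 0, 92, 0.2, -0.6, 37, 0, 92, 0.3, -0.8, 50, 0, 92, 0.3, -0.8, 57, 0, 92, 0.3, -0.8, 57, 0, 92, 0.3, -0.8, 57, 0]}}

```text
t: 18.25
ee_pos: [660.5, 232.4, 80.3]
orientation: [1.334, 2.829, 0.017]
ft_force: [1.2, 0.8, -0.3]
width: 56.0
```

```bash
python3 -c "
from h import *
rel([(660,232.3,40)])
s=cam('side'); crop(s,'s7.png',280,130,340,220,8)"
```

```text
18.25 [660.5 232.4  80.3] [1.334 2.829 0.017] [ 1.2  0.8 -0.3] 56.0 [ 0.32  0.69  1.54 -0.    0.9  -0.37]
jaw angle 39.5 tilt 1.0
(660, 232.3, 40) -> [ 0.5 -1.1 40.3] 40.0
```

View pics/s7.png

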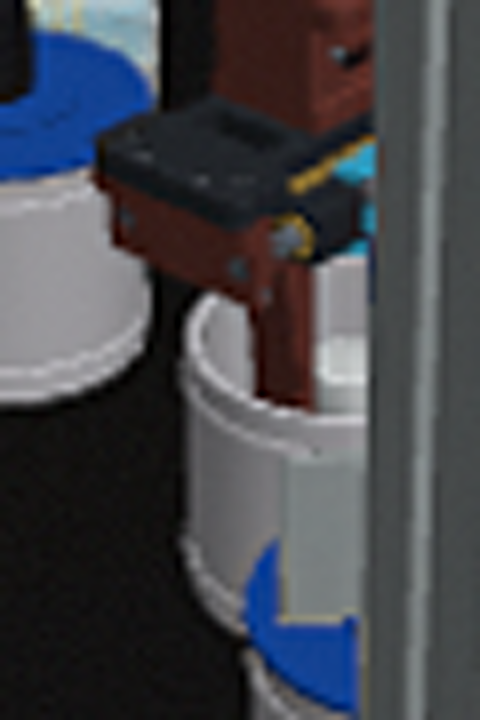

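{"op": "move_arm", "data": {"increments": [92, 0.4, -0.6, 20, 0, 92, 0.4, -1, 33, 0, 92, 0.4, -1.1, 39, 0, 92, 0.4, -1.1, 39, 0, 92, 0.4, -1.1, 39, 0]}}

```text
t: 18.92
ee_pos: [660.4, 232.3, 41.7]
orientation: [1.334, 2.828, 0.018]
ft_force: [-0.3, 0.4, 0.0]
width: 56.1
```

```bash
python3 -c "
from h import *
rel([(660,232.3,40)])"
```

```text
18.93 [660.4 232.3  41.7] [1.334 2.828 0.018] [-0.3  0.4  0. ] 56.1 [ 0.32  0.74  1.55 -0.    0.84 -0.37]
jaw angle 39.5 tilt 1.05
(660, 232.3, 40) -> [ 0.3 -0.4  1.7] 2.0
```

{"op": "move_arm", "data": {"increments": [115, 0, 0, 0, 0, 125, 0, 0, 0, 0, 135, 0, 0, 0, 0, 150, 0, 0, 0, 0, 200, 0, 0, 0, 0, 255, 0, 0, 0, 0, 255, 0, 0, 0, 0, 255, 0, 0, 0, 0, 255, 0, 0, 0, 0]}}

```text
t: 20.05
ee_pos: [660.4, 232.2, 42.1]
orientation: [1.334, 2.829, 0.017]
ft_force: [-2.6, -1.4, 5.5]
width: 41.9
```

```bash
python3 -c "
from h import *
rel([(660,232.3,160)])"
```

```text
20.05 [660.4 232.2  42.1] [1.334 2.829 0.017] [-2.6 -1.4  5.5] 41.9 [ 0.32  0.74  1.55 -0.    0.84 -0.37]
jaw angle 39.5 tilt 1.03
(660, 232.3, 160) -> [  -0.7    1.7 -117.9] 118.0
```

{"op": "move_arm", "data": {"increments": [255, 0, 0, -10, 0, 255, -0.2, 0.5, -35, 0, 255, -0.4, 1, -70, 0, 255, -0.6, 1.5, -105, 0, 255, -0.8, 2, -140, 0, 255, -0.8, 2, -150, 0, 255, -0.8, 2, -150, 0, 255, -0.8, 2, -150, 0]}}

```text
t: 21.05
ee_pos: [658.8, 232.0, 190.3]
orientation: [1.334, 2.83, 0.014]
ft_force: [0.3, -0.1, -0.5]
width: 41.8
```

```bash
python3 -c "
from h import *
rel([(480,60,200),(460,-60,210),(504,-130,130)],15)
s=cam('side'); crop(s,'s8.png',200,80,360,280,3)"
```

```text
21.05 [658.8 232.  190.3] [1.334 2.83  0.014] [ 0.3 -0.1 -0.5] 41.8 [ 0.32  0.56  1.49 -0.    1.08 -0.37]
jaw angle 39.5 tilt 0.88
(480, 60, 200) -> [ -19.  -247.2  -12.9] 248.0
(460, -60, 210) -> [ -98.9 -338.9  -23.6] 354.0
(504, -130, 130) -> [-180.3 -350.6   56.9] 398.0
yaw 24.517265734908477
```

View pics/s8.png

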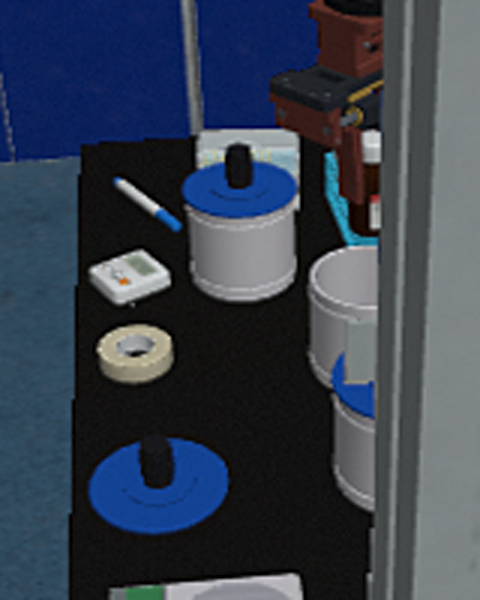

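{"op": "move_arm", "data": {"increments": [255, -3, -40, -5, 4, 255, -6, -85, -8, 8, 255, -10, -130, -10, 12, 255, -14, -175, -12, 16, 255, -18, -215, -13, 20, 255, -25, -247, -13, 24, 255, -45, -280, -17, 24, 255, -70, -310, -20, 24, 255, -98, -338, -23, 24, 255, -98, -338, -23, 24, 255, -98, -338, -23, 24]}}

```text
t: 22.48
ee_pos: [459.7, -58.5, 208.7]
orientation: [1.897, 2.493, 0.017]
ft_force: [0.4, -0.0, -0.9]
width: 41.5
```

```bash
python3 -c "
from h import *
rel([(504,-131,200),(504,-131,130),(504,-131,89)],15)"
```

```text
22.48 [459.7 -58.5 208.7] [1.897 2.493 0.017] [ 0.4 -0.  -0.9] 41.5 [-0.16  0.2   2.    0.01  0.93 -0.43]
jaw angle 15.5 tilt 0.8
(504, -131, 200) -> [-81.6  23.2   9.1] 85.0
(504, -131, 130) -> [-81.6  22.2  79.1] 116.0
(504, -131, 89) -> [-81.6  21.7 120.1] 147.0
yaw 0.46987200911266314
```

{"op": "move_arm", "data": {"increments": [255, -40, 10, 5, 0, 255, -70, 20, 10, 0, 255, -81.6, 23, 20, 0, 255, -81.6, 23, 50, 0, 255, -81.6, 22.5, 75, 0, 255, -81.6, 22.5, 80, 0, 255, -81.6, 22.5, 80, 0, 255, -81.6, 22.5, 80, 0]}}

```text
t: 23.48
ee_pos: [504.9, -130.8, 129.9]
orientation: [1.896, 2.492, 0.018]
ft_force: [-0.4, 0.4, 0.4]
width: 41.6
```

```bash
python3 -c "
from h import *
rel([(504,-131,96),(504,-131,89)],15)
s=cam('side'); crop(s,'s9.png',215,190,335,350,4)
s=cam('top'); crop(s,'t9.png',360,160,500,300,4)"
```

```text
23.48 [ 504.9 -130.8  129.9] [1.896 2.492 0.018] [-0.4  0.4  0.4] 41.6 [-0.28  0.4   1.93  0.01  0.79 -0.56]
jaw angle 15.5 tilt 0.87
(504, -131, 96) -> [ 0.  -1.4 33.9] 34.0
(504, -131, 89) -> [ 0.  -1.5 40.9] 41.0
yaw 0.4901260107278915
```

View pics/s9.png

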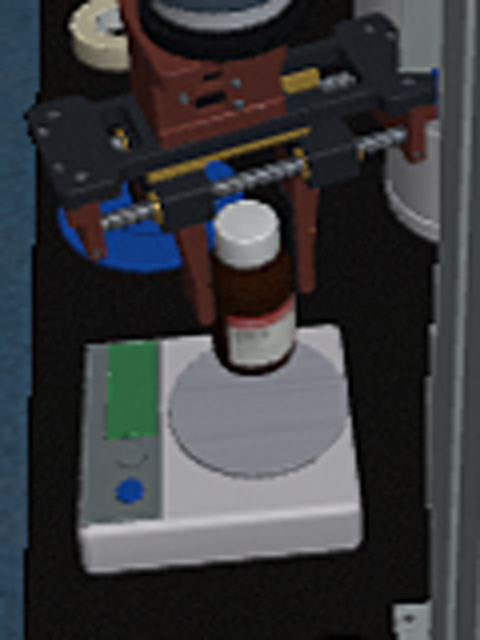

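View pics/t9.png

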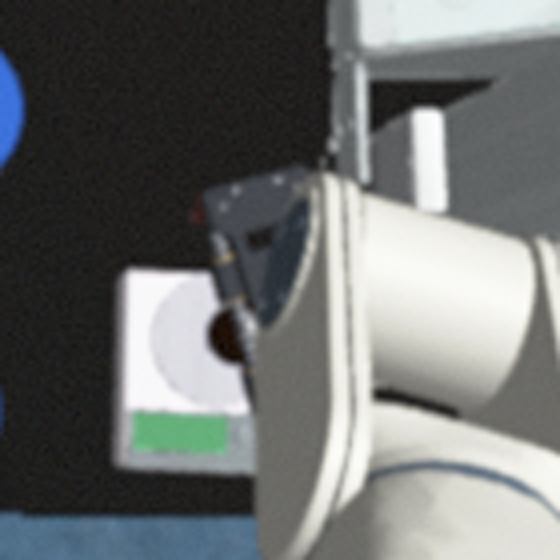

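```bash
python3 -c "
from h import *
s=cam('side')
for z in (92.8,92.8+75,179.8,52): print(z,((proj(s,(505,-131,z))-[215,190]+.5)*4).round())
for a in (0,1.571,3.1416,4.712): print(((proj(s,(503.1+47*np.cos(a),-129+47*np.sin(a),52))-[215,190]+.5)*4).round())
"
```

```text
92.8 [254. 347.]
167.8 [246. 237.]
179.8 [245. 218.]
52 [257. 402.]
[343. 389.]
[246. 334.]
[163. 410.]
[261. 471.]
```

{"op": "move_arm", "data": {"increments": [255, 0, -0.5, 15, 0, 255, 0, -1, 28, 0, 255, 0, -1.5, 36, 0, 255, 0, -1.5, 38, 0, 255, 0, -1.5, 39.5, 0, 255, 0, -1.5, 39.5, 0, 255, 0, -1.5, 39.5, 0]}}

```text
t: 24.5
ee_pos: [504.1, -131.3, 90.6]
orientation: [1.896, 2.492, 0.018]
ft_force: [-0.5, 0.9, -0.1]
width: 41.9
```

```bash
python3 -c "
from h import *
rel([(504,-131,89)],15)
s=cam('side'); crop(s,'s10.png',215,190,335,350,4)"
```

```text
24.5 [ 504.1 -131.3   90.6] [1.896 2.492 0.018] [-0.5  0.9 -0.1] 41.9 [-0.28  0.47  1.95  0.01  0.71 -0.56]
jaw angle 15.5 tilt 0.91
(504, -131, 89) -> [ 0.4 -0.1  1.6] 2.0
yaw 0.4749448171560715
```

View pics/s10.png

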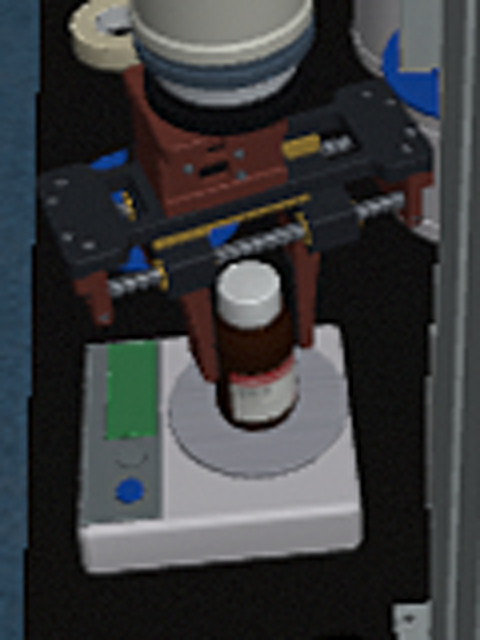

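The vial is centred over the pan and only 1–2 mm above it, so I'll lower the last bit until it makes contact.

{"op": "move_arm", "data": {"increments": [255, 0.2, 0, 1, 0, 255, 0.2, 0, 1.8, 0, 255, 0.2, 0, 2.2, 0, 255, 0.2, 0, 2.2, 0, 255, 0.2, 0, 2.2, 0]}}

```text
t: 25.18
ee_pos: [504.3, -131.0, 89.1]
orientation: [1.895, 2.492, 0.019]
ft_force: [-1.1, 2.1, 6.8]
width: 41.8
```

```bash
python3 -c "
from h import *
rel([(504,-131,89)],15)"
```

```text
25.18 [ 504.3 -131.    89.1] [1.895 2.492 0.019] [-1.1  2.1  6.8] 41.8 [-0.28  0.47  1.95  0.01  0.71 -0.56]
jaw angle 15.5 tilt 0.93
(504, -131, 89) -> [ 0.1 -0.2  0.1] 0.0
yaw 0.4770348162531377
```

{"op": "move_arm", "data": {"increments": [110, 0, 0, -0.5, 0, 60, 0, 0, -0.5, 0, 50, 0, 0, -0.5, 0, 50, 0, 0, -0.5, 0, 50, 0, 0, -0.5, 0, 50, 0, 0, -0.5, 0, 50, 0, 0.3, -25, 0, 50, 0, 1, -65, 0, 50, 0, 1.5, -100, 0, 50, 0, 1.5, -110, 0, 50, 0, 1.5, -110, 0, 50, 0, 1.5, -110, 0]}}

```text
t: 26.68
ee_pos: [503.1, -130.7, 197.7]
orientation: [1.897, 2.493, 0.017]
ft_force: [-0.3, -0.5, -0.1]
width: 70.6
```

```bash
python3 -c "
from h import *
rel([(440,10,200),(454.8,79.8,100),(454.8,79.8,23.3)],14.6)
s=cam('side'); crop(s,'s11.png',215,190,335,350,4)"
```

```text
26.68 [ 503.1 -130.7  197.7] [1.897 2.493 0.017] [-0.3 -0.5 -0.1] 70.6 [-0.28  0.3   1.89  0.01  0.94 -0.56]
jaw angle 15.5 tilt 0.81
(440, 10, 200) -> [152.5 -23.2  -2.7] 154.0
(454.8, 79.8, 100) -> [215.8   8.3  97.7] 237.0
(454.8, 79.8, 23.3) -> [215.8   7.2 174.4] 278.0
yaw 0.8727127873360985
```

View pics/s11.png

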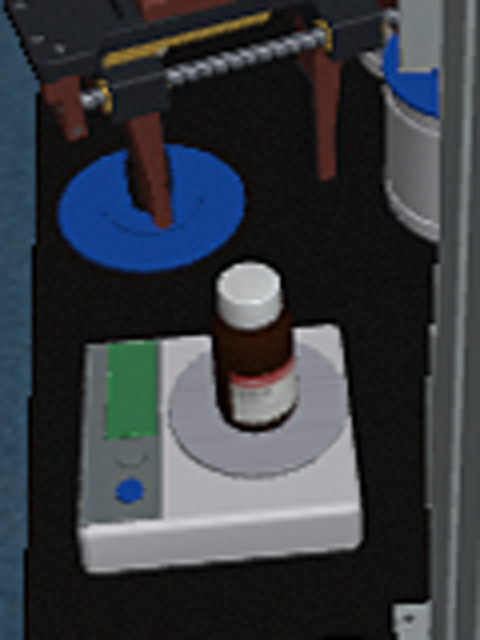

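{"op": "move_arm", "data": {"increments": [50, 60, 0, 0, 1, 50, 120, 4, 0, 1, 50, 180, 8, 0, 1, 50, 216, 9, 20, 1, 50, 216, 8.5, 70, 1, 50, 216, 8.5, 97, 1, 50, 216, 8.5, 97, 1, 50, 216, 8.5, 97, 1, 50, 216, 8.5, 97, 1]}}

```text
t: 27.85
ee_pos: [455.8, 80.0, 101.7]
orientation: [1.918, 2.475, 0.019]
ft_force: [0.1, 0.3, 0.3]
width: 70.7
```

```bash
python3 -c "
from h import *
rel([(454.8,79.8,60),(454.8,79.8,23.3)],14.6)
s=cam('side'); crop(s,'s12.png',215,120,335,280,4)"
```

```text
27.85 [455.8  80.  101.7] [1.918 2.475 0.019] [0.1 0.3 0.3] 70.7 [ 0.15  0.38  2.07  0.    0.67 -0.11]
jaw angle 14.5 tilt 0.91
(454.8, 79.8, 60) -> [ 0.1 -1.7 41.7] 42.0
(454.8, 79.8, 23.3) -> [ 0.1 -2.2 78.4] 78.0
yaw -0.14684590011391663
```

View pics/s12.png

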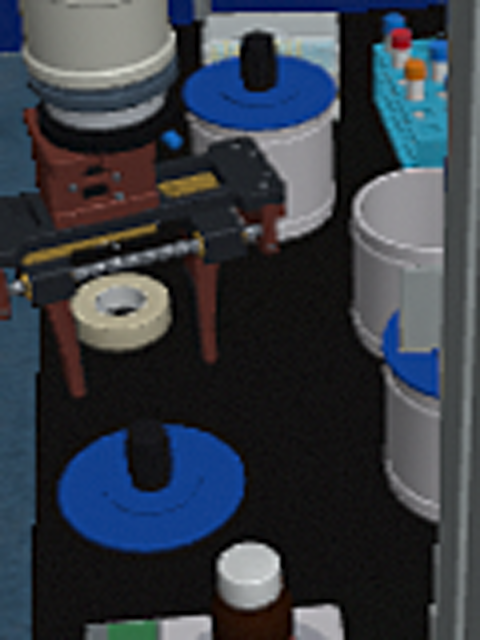

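{"op": "move_arm", "data": {"increments": [50, 0, -1, 35, 0, 50, 0, -2, 65, 0, 50, 0, -2.2, 77.5, 0, 50, 0, -2.2, 77.5, 0, 50, 0, -2.2, 77.5, 0, 150, 0, -2.2, 77.5, 0, 200, 0, -2.2, 77.5, 0, 255, 0, -2.2, 77.5, 0, 255, 0, -2.2, 77.5, 0, 255, 0, -2.2, 77.5, 0, 255, 0, -2.2, 77.5, 0, 255, 0, -2.2, 77.5, 0]}}

```text
t: 29.4
ee_pos: [454.8, 79.8, 24.3]
orientation: [1.918, 2.475, 0.019]
ft_force: [-1.0, -0.7, 4.8]
width: 25.5
```

```bash
python3 -c "
from h import *
s=cam('top'); crop(s,'t12.png',260,160,312,216,12)
state()"
```

```text
29.45 [454.8  79.8  24.3] [1.918 2.475 0.019] [-1.1 -0.2  4.3] 25.9 [ 0.15  0.54  2.1   0.    0.49 -0.11]
```

View pics/t12.png

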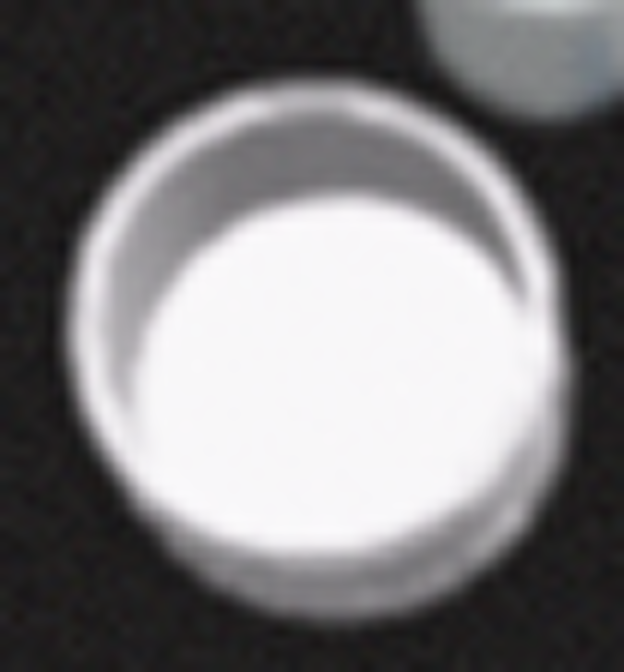

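```bash
python3 -c "
from h import *
rel([(454.8,79.8,200),(658.6,232.8,200),(658.6,232.8,165)],14.6)"
```

```text
29.45 [454.8  79.8  24.3] [1.918 2.475 0.019] [-1.1 -0.2  4.3] 25.9 [ 0.15  0.54  2.1   0.    0.49 -0.11]
jaw angle 14.5 tilt 0.91
(454.8, 79.8, 200) -> [  -0.     2.8 -175.7] 176.0
(658.6, 232.8, 200) -> [  97.3  238.3 -171.9] 310.0
(658.6, 232.8, 165) -> [  97.3  237.8 -136.9] 291.0
yaw -0.1416312542863949
```

{"op": "move_arm", "data": {"increments": [255, 0, 0, -20, 0, 255, 0, 1, -70, 0, 255, 0, 2, -120, 0, 255, 0, 3, -170, 0, 255, 20, 50, -173, 0, 255, 40, 100, -173, 0, 255, 60, 150, -173, 0, 255, 80, 200, -172, 0, 255, 97.3, 238, -172, 0, 255, 97.3, 238, -172, 0, 255, 97.3, 238, -172, 0, 255, 97.3, 238, -172, 0]}}

```text
t: 30.95
ee_pos: [657.2, 231.8, 199.8]
orientation: [1.919, 2.475, 0.018]
ft_force: [0.2, -0.5, -1.0]
width: 25.2
```

```bash
python3 -c "
from h import *
rel([(658.6,232.8,165),(658.6,232.8,118.3)],14.6)"
```

```text
30.95 [657.2 231.8 199.8] [1.919 2.475 0.018] [ 0.2 -0.5 -1. ] 25.2 [ 0.32  0.55  1.48 -0.    1.1   0.07]
jaw angle 14.4 tilt 0.84
(658.6, 232.8, 165) -> [ 0.6  1.1 34.8] 35.0
(658.6, 232.8, 118.3) -> [ 0.6  0.4 81.5] 82.0
yaw -0.17573020128129713
```

{"op": "move_arm", "data": {"increments": [255, 0.6, 1, 20, 0, 255, 0.6, 1, 35, 0, 255, 0.6, 1, 35, 0, 255, 0.6, 1, 35, 0]}}

```text
t: 31.45
ee_pos: [658.6, 232.8, 164.6]
orientation: [1.919, 2.476, 0.017]
ft_force: [0.1, -0.6, -0.8]
width: 25.3
```

```bash
python3 -c "
from h import *
rel([(658.6,232.8,118.3)],14.6)"
```

```text
31.45 [658.6 232.8 164.6] [1.919 2.476 0.017] [ 0.1 -0.6 -0.8] 25.3 [ 0.32  0.59  1.5  -0.    1.04  0.07]
jaw angle 14.4 tilt 0.82
(658.6, 232.8, 118.3) -> [ 0.1 -0.6 46.3] 46.0
yaw -0.17666982875913106
```

{"op": "move_arm", "data": {"increments": [255, 0, -0.3, 25, 0, 255, 0, -0.5, 38, 0, 255, 0, -0.6, 44, 0, 255, 0, -0.6, 46.5, 0, 255, 0, -0.6, 47, 0, 255, 0, -0.6, 47, 0]}}

```text
t: 32.2
ee_pos: [658.8, 232.8, 118.4]
orientation: [1.919, 2.475, 0.018]
ft_force: [-1.9, -0.7, 2.0]
width: 25.5
```

```bash
python3 -c "
from h import *
rel([(658.6,232.8,118.3)],14.6)"
```

```text
32.2 [658.8 232.8 118.4] [1.919 2.475 0.018] [-1.9 -0.7  2. ] 25.5 [ 0.32  0.64  1.53 -0.    0.96  0.07]
jaw angle 14.4 tilt 0.85
(658.6, 232.8, 118.3) -> [ 0.  -0.2  0.1] 0.0
yaw -0.1758292667337571
```

{"op": "move_arm", "data": {"increments": [60, 0, 0, 0, 0, 60, 0, 0, 0, 0, 60, 0, 0, 0, 0, 60, 0, 0, 0, 0, 60, 0, 0, 0, 0, 60, 0, 0, -30, 0, 60, 0, 1, -70, 0, 60, 0, -60, -110, 0, 60, -40, -120, -120, 0, 60, -80, -180, -120, 0, 60, -144, -240, -120, 0, 60, -144, -240, -120, 0]}}

```text
t: 33.7
ee_pos: [459.1, 31.8, 235.1]
orientation: [1.918, 2.475, 0.019]
ft_force: [0.8, -0.2, 0.3]
width: 66.9
```

```bash
python3 -c "
from h import *
state()
s=cam('side'); crop(s,'s13.png',205,100,345,350,2.3)
s=cam('top'); crop(s,'t13.png',140,120,460,300,2.5)"
```

```text
33.7 [459.1  31.8 235.1] [1.918 2.475 0.019] [ 0.8 -0.2  0.3] 66.9 [ 0.04  0.15  1.98  0.    0.99 -0.21]
```

View pics/s13.png

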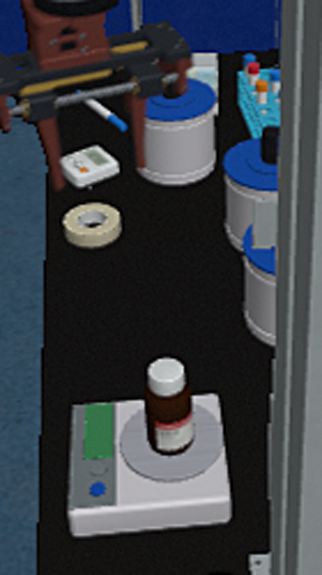

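View pics/t13.png

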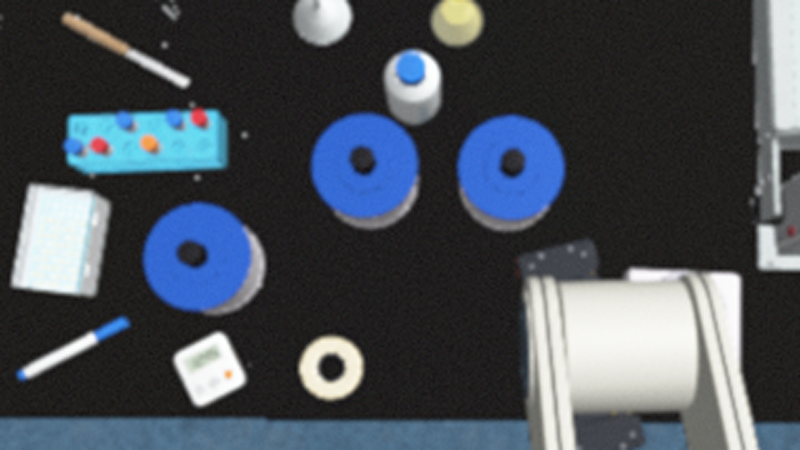

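```bash
python3 - <<'E'
from h import *
t=cam("top")
hsv=cv2.cvtColor(t["frame"],cv2.COLOR_RGB2HSV)
m=cv2.morphologyEx(cv2.inRange(hsv,(100,140,90),(130,255,255)),cv2.MORPH_CLOSE,np.ones((9,9)))
n,l,st,c=cv2.connectedComponentsWithStats(m)
for i in range(1,n):
    if st[i,4]>900 and st[i,1]>130: print(st[i],c[i].round(1),back(t,*c[i],107).round(1))
E
```

```text
[ 264  165   44   42 1431] [285.2 185.3] [658.6 232.7 107. ]
[ 323  166   43   42 1422] [344.1 186.3] [657.7  71.4 107. ]
[ 197  201   43   44 1478] [218.  222.2] [555.5 411.3 107. ]
```

{"op": "move_arm", "data": {"increments": [60, 0, 0, 0, 0, 60, 0, 0, 0, 0]}}

```text
t: 34.1
ee_pos: [460.2, 32.4, 235.2]
orientation: [1.922, 2.473, 0.019]
ft_force: [-0.4, 0.4, -0.1]
width: 67.4
```

```bash
python3 -c "
from h import *
state(); print(ctrl.close_job())"
```

```text
34.1 [460.2  32.4 235.2] [1.922 2.473 0.019] [-0.4  0.4 -0.1] 67.4 [ 0.04  0.16  1.98  0.    0.99 -0.21]
the job is handed in; nothing more can be done
None
```

The vial is standing upright near the middle of the balance pan and all three tubs are closed. I handed the job in at 34 s; no verdict was reported.

- **Search:** The tub at about (658, 71) held only the red stopper, so I put its lid back. The tub at about (659, 232) held the vial. I never opened the third tub, so I did not see the beaker. Only one tub was open at a time.
- **Vial:** I set its lid on the bench, gripped the vial inside the tub and lowered it to the pan until it made contact (about 7 N) before letting go. Then I put the lid back.
- **Lid checks:** All three lids sit within about 1 mm of where they started in the top view. The two I lifted also went down to the heights expected for seated lids.
- **Other checks:** In the side view the vial stands upright about mid-pan. In the pictures the tubs, timer, tape roll and reagent bottle look unmoved, and the gripper is clear of everything.
- **Disagreements:** The two cameras put the pan about 4 to 6 mm apart. I used the top view, and the vial and pan were offset alike in the side view, well inside the 25 mm allowed. The tool also picked up a tilt of about 0.9°, within the limits for the lids and the vial.

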